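# Strip the fuses from a clamped clip strip

## Task

Lock the loose fuse strip in its jig by squeezing the locking pliers' handles together until they stay shut, then, with the pliers still locked, pull every fuse out of its sprung clips and put them all in the tray. After that open the pliers by pulling up their release lever, and lift the empty strip out and lay it flat and lengthwise in the middle of the rubber mat. Do not disturb the bottle, the spray can, the meter or the screwdriver.

Things in the scene. Friction and masses are not known exactly. Their poses are not given: they have to be found in the camera images.
- jig: fixed aluminium plate 130 (x) x 240 (y) x 10 mm with 8 mm fences round the strip. Origin: plate's underside, middle of the nest, z up. Locking pliers lie level on its -x (robot) side: pivot at x = -75 mm, jaws towards +x at the strip's lug, two steel handles 13 mm thick (22 to 36 mm above the table) towards -x, ending at x = -209 mm, one each side of y = 0
- squeeze (a point): where to squeeze: midway between the plier handles at jig x = -175 mm, y = 0, 29 mm above the table (their mid height). Axes as the jig. Here the handles measure 66 mm over their outsides when open, about 31 mm when locked; both close alike along jig y. Only the table is below them
- plier (a joint): angle of each plier handle (rad): 0 open (jaws clear of the lug), 0.18 shut and locked. Springs open when below 0.12; squeezed past that (about 7 N a handle) it snaps to 0.18 and stays. Locked, the jaws hold the strip down with 1 to 2 mm of play
- release: release lever above the pliers' middle. Origin: its hinge, at jig x = -70 mm, 50 mm above the table; it runs 50 mm along its own -x, level when locked, tip 20 mm higher (tilted 0.4 rad) when open. At its end stands a tab 12 x 12 x 26 mm along its z. Raising the tip 7 mm (about 6 N) makes the pliers spring open
- paddle_grip (a point): grip point inside the release lever's end tab: lever x = -50 mm, z = 12 mm, 11 mm below the tab's top; 62 mm above the table when locked. Pinch the tab along jig y (12 mm wide) and pull up
- strip: loose clip strip, 500 g: black base 100 (x) x 210 (y) x 10 mm, notched for the jaws, four pairs of copper clips at y = -84, -34, 34, 84 mm (x = +-34 mm, up to 46 mm high, free space between), grey lug in the middle. Origin: centre of its underside, z up. Starts in the jig with the jig's axes, underside 10 mm above the table. Unless the pliers are locked it lifts with the fuses
- lug (a point): top of the lug at strip x = 4 mm, 36 mm above the strip's underside: lifting point near the centre of mass. The lug is 16 mm thick along strip y (x = -12..36 mm) and stands 26 mm above the base; fingers go down either side of it. The jaws end 20 mm away on its -x side
- fuse0: fuse, absent in some starts: white ceramic block 50 (x) x 22 (y) x 56 (z) mm, 120 g, a 10 mm round steel pin sticking out 14 mm at each x end, 18 mm above the underside. Origin: centre of the underside, z up. Starts in clip 0 (strip y = -84 mm, 10 mm above the strip's underside, same axes); spring lips over the pins hold it: pull straight up, about 12 N over the first 10 mm
- fuse1: fuse, absent in some starts: white ceramic block 50 (x) x 22 (y) x 56 (z) mm, 120 g, a 10 mm round steel pin sticking out 14 mm at each x end, 18 mm above the underside. Origin: centre of the underside, z up. Starts in clip 1 (strip y = -34 mm, 10 mm above the strip's underside, same axes); spring lips over the pins hold it: pull straight up, about 12 N over the first 10 mm
- fuse2: fuse, absent in some starts: white ceramic block 50 (x) x 22 (y) x 56 (z) mm, 120 g, a 10 mm round steel pin sticking out 14 mm at each x end, 18 mm above the underside. Origin: centre of the underside, z up. Starts in clip 2 (strip y = 34 mm, 10 mm above the strip's underside, same axes); spring lips over the pins hold it: pull straight up, about 12 N over the first 10 mm
- fuse3: fuse, absent in some starts: white ceramic block 50 (x) x 22 (y) x 56 (z) mm, 120 g, a 10 mm round steel pin sticking out 14 mm at each x end, 18 mm above the underside. Origin: centre of the underside, z up. Starts in clip 3 (strip y = 84 mm, 10 mm above the strip's underside, same axes); spring lips over the pins hold it: pull straight up, about 12 N over the first 10 mm
- tray: loose grey open tray, 150 (x) x 230 (y) x 35 mm, walls and floor 4 mm, 900 g. Origin: centre of its underside
- mat: thin black rubber mat fixed on the table, 140 (x) x 250 (y) x 3 mm; origin: centre of its underside. The strip lies lengthwise on it when strip y is along mat y, either way round. The mat and the tray may be on either side of the jig
- flux_bottle: amber glass bottle with a white cap, 60 mm wide, 160 mm tall; bystander, leave alone
- spray_can: spray can 56 mm wide, 150 mm tall; bystander, leave alone
- meter: yellow hand multimeter lying flat, 75 x 150 x 35 mm; bystander, leave alone
- driver: screwdriver lying flat; bystander, leave alone
Things that resemble listed ones, but are neither listed nor needed, are in the scene too. Leave any green, orange or pink look-alike of the fuse0 alone.

How it is judged:
By the outcome, as a careful person would: the job done as asked, in the order asked, and still so for the second after the job is handed in, with the robot touching nothing.
Of fuse0, fuse1, fuse2, fuse3 only 2 to 4 are there at a start; the rules pass over those that are not, and their reading is None.
At some moment in a run one of tray may be knocked a few centimetres aside while the robot is not near it.
Once in a run the grip may slacken for a moment while it holds something.
It also fails if it takes over 210 s, if anything falls off the work surface, if the arm or the gripper's body presses on something with over 40 N, if the wrist force passes 120 N, or if a joint passes its speed limit or range.

## Robot

A 7-joint arm with a two-finger parallel gripper is mounted at the origin on the work surface. World frame = base frame: x ahead of the robot, y to its left, z up, the work surface at z = 0. Lengths are in m, angles in rad, forces in N, time in s.
With the tool pointing down it reaches from about 0.35 to 0.9 m from the base axis. Payload 19.9 kg.
Tool frame: the origin (TCP) lies between the finger pads; the fingertips stand 14 mm ahead of it and the grasp point (between the pads) lies 5 mm behind it (robot.finger_overhang is the distance from the TCP to the fingertips, in m); z points along the fingers, y is the direction in which the jaws open and shut (so a half turn about z gives the same grasp; the last joint's range is limited). The gripper opens to 94 mm and grips with 3 to 60 N. Pads are 16 mm wide; open, the fingers measure 119 mm over their backs; the gripper's body (75 mm by 177 mm) begins 78 mm behind the grasp point.
Start: joints at [-1.323, 0.417, -0.01, 1.614, 0.005, 1.111, -0.053], TCP at [0.178, 0.599, 0.219] pointing down, gripper open.
Joint ranges: [-2.81, 2.81], [-0.39, 2.02], [-1.27, 1.25], [0.06, 2.57], [-1.19, 4.33], [0.19, 2], [-2.82, 2.82]. Speed limits (rad/s): [1.89, 1.89, 2.39, 2.39, 3.01, 3.01, 3.01].

## Interface

Orientations are given as a rotation vector (axis times angle).
In Python, from rig import robot gives the robot as it stands.
- The arm moves only by the tool play_rows, never from a script. Its argument "increments" is a list that holds one entry, the list of rows, each a list of 7 numbers: the shift along the tool's x, y, z scaled (see below), then the turn, a rotation vector about the tool's x, y, z scaled (see below), then the gripper command: -1 is fully open, 1 is shut, values between are in proportion. In form: [[[tx, ty, tz, ax, ay, az, fingers], ...]]. A call has 1 to 12 rows; each row is the pose to reach, as a shift and turn from the pose commanded when the call began, along the tool's axes at that moment, turning the shorter way round; what a row does not reach only later rows make up. The controller multiplies each number of a shift by 0.15 m and each number of a turn by 360 degrees. A row lasts 1/10 s, in which the tool goes at most 50 mm and 8.59 degrees, less where a joint would pass 70% of its speed; a pose out of reach is approached as far as the arm can. A call with a number of a shift or a turn outside -1 to 1 is refused whole. A call with a gripper value outside its range is refused whole. The fingers move at their own pace and stop on an object; the grip force is fixed at half the most. Time passes only in rows, so rows that repeat a pose let the fingers close. It gives the time, the measured TCP pose, the force and the opening at its end, in the units of the state.
- robot.read_state(): the state, without advancing time (a new reading comes with each control period).
- robot.snapshot(name): name is "side" or "top" or "wrist"; returns the picture (400x640x3 uint8, red, green, blue); there is no depth.
- robot.camera_params(name): a dict with "camera_matrix" (3x3 intrinsics, pixels), "rvec" (rotation vector, rad) and "tvec" (3), from world to camera coordinates, as OpenCV has them. Camera axes: x right, y down, z forward; pixel columns grow to the right and rows downward; lengths in m; the calibration is good to about 2 mm. A picture is of the moment at which its call begins: read the wrist's pose just before it. camera_params takes no time and is no camera call; for the wrist camera it gives the pose at the moment of the call.
- robot.close_job(): hands the job in, once; it reports no verdict.
The state is a dict: "time": time; "joints": joint angles; "qd": joint speeds; "joint_efforts": joint torques, N m; "tcp_pos": TCP position; "ee_rot": TCP orientation; "force": force on the tool from outside, world axes, zero at the start; "wrist_torque": the same for the moment, N m; "finger_gap": opening from 0.0 (shut) to 1.0 (fully open).
Only numpy, scipy, OpenCV 4.12 (cv2) and the standard library are available. Lean on these libraries where they do the work, as an engineer would, in place of code of your own. Each camera call takes 0.05 s, during which the arm holds its last target. There are 200 camera calls.

## Working session

There is one attempt and no reset: what is moved stays moved. The work goes in short steps, Python scripts to look and compute and a tool call to move; the robot and the scene stay as the last step left them, time stands still between calls to the robot, and variables do not carry over. Pictures are saved under pics/ and viewed, about 12 in all and at most 16, crops included, and the job is handed in when it is done.

Besides the shell and the picture viewer there is one more tool, called after "Emit:" by a JSON object that holds its "op" and its "data", one argument or row to a line. play_rows: Moves the arm, as the interface text tells. Shifts and turns lie within -1 to 1; 1 stands for 0.15 m of shift or 360 degrees of turn. Its arguments: {"type":"object","properties":{"increments":{"type":"array","items":{"type":"array","items":{"type":"array","items":{"type":"number","minimum":-1,"maximum":1}}}}},"required":["increments"]}

```bash
mkdir -p pics; ls; cat > h.py <<'E'
import numpy as np, cv2
from rig import robot
from scipy.spatial.transform import Rotation as R
def snap(cam,name):
    p=robot.camera_params(cam); im=robot.snapshot(cam)
    cv2.imwrite(f'pics/{name}.png',im[:,:,::-1]); np.savez(f'pics/{name}.npz',K=p['camera_matrix'],r=p['rvec'],t=p['tvec']); return im
def world(name,uv,z):
    d=np.load(f'pics/{name}.npz'); M=R.from_rotvec(d['r'].ravel()).as_matrix(); c=-M.T@d['t'].ravel()
    r=M.T@np.linalg.solve(d['K'],[uv[0],uv[1],1]); return c+r*(z-c[2])/r[2]
def pix(name,P):
    d=np.load(f'pics/{name}.npz'); return cv2.projectPoints(np.array(P,float).reshape(-1,3),d['r'],d['t'],d['K'],None)[0].reshape(-1,2)
E
python3 - <<'E'
from h import *
s=robot.read_state(); print({k:np.round(v,3) for k,v in s.items()})
for c in ['top','side']:
    snap(c,c+'0'); d=np.load(f'pics/{c}0.npz'); M=R.from_rotvec(d['r'].ravel()).as_matrix(); print(c,-M.T@d['t'].ravel(), d['K'][0,0])
E
```

```text
pics
{'time': np.float64(0.0), 'joints': array([-1.323,  0.418, -0.01 ,  1.614,  0.005,  1.111, -0.053]), 'qd': array([-0.002,  0.   , -0.001,  0.001,  0.001, -0.   , -0.001]), 'joint_efforts': array([-0.0000e+00, -8.5125e+01,  6.3900e-01, -4.2599e+01, -4.9000e-02,
        1.9000e-02,  0.0000e+00]), 'tcp_pos': array([0.178, 0.599, 0.219]), 'ee_rot': array([-4.520e-01, -3.109e+00,  2.000e-03]), 'force': array([-0.346, -0.163,  0.43 ]), 'wrist_torque': array([0.048, 0.022, 0.001]), 'finger_gap': np.float64(1.0)}
top [ 0.46407352 -0.05971468  1.3003748 ] 428.39585840430794
side [0.3180882  0.73409316 0.99918258] 514.2104711293105
```

View pics/top0.png

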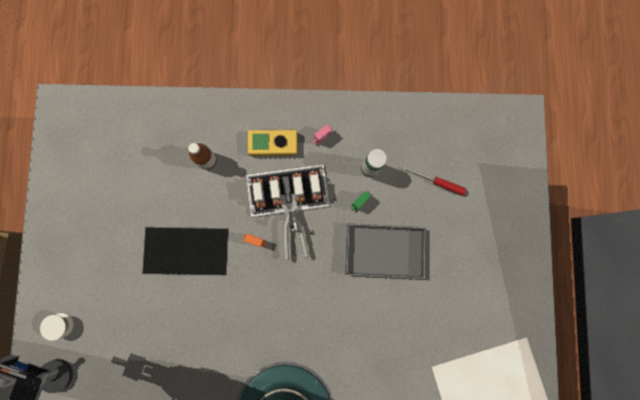

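View pics/side0.png

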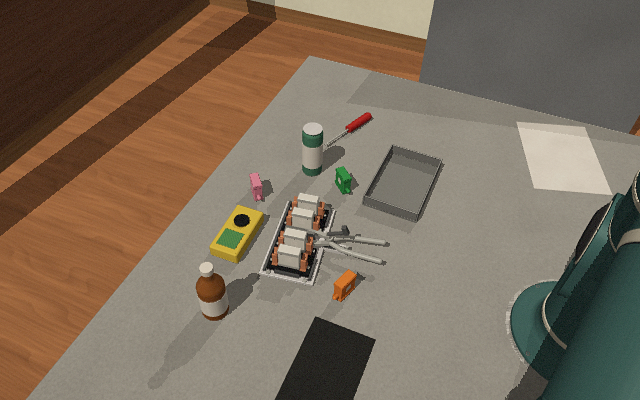

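The top view shows the jig near (288,190) with four fuses and the handles pointing down the image. The mat is at (186,251), the tray at (388,251), and the look-alikes are pink, green and orange. I'll zoom in for corners.

```bash
python3 - <<'E'
from h import *
im=cv2.imread('pics/top0.png'); c=cv2.resize(im[155:285,235:335],None,fx=6,fy=6,interpolation=cv2.INTER_CUBIC)[:, :]
c=cv2.resize(c,(460,598)); cv2.imwrite('pics/c0.png',c)
for n,uv,z in [('jig',(288,191),.01),('handle',(297,258),.03),('mat',(186,251),.003),('tray',(387,251),.035)]: print(n,world('top0',uv,z))
# mat corners, tray corners
hsv=cv2.cvtColor(im,cv2.COLOR_BGR2HSV)
m=(im.max(2)<40).astype(np.uint8); m[:, 235:]=0; m[:220]=0; m[282:]=0; m[:,:135]=0
r=cv2.minAreaRect(cv2.findNonZero(m)); b=cv2.boxPoints(r); print(r); print([world('top0',p,.003)[:2].round(4) for p in b])
E
```

```text
jig [0.64806346 0.00592822 0.01      ]
handle [ 0.44691522 -0.02618175  0.03      ]
mat [0.46201863 0.30735192 0.003     ]
tray [ 0.47161464 -0.29038428  0.035     ]
((185.40383911132812, 250.98077392578125), (82.54869842529297, 44.677337646484375), 1.005086064338684)
[array([0.3962, 0.4292]), array([0.529 , 0.4353]), array([0.5288, 0.1873]), array([0.3958, 0.1842])]
```

View pics/c0.png

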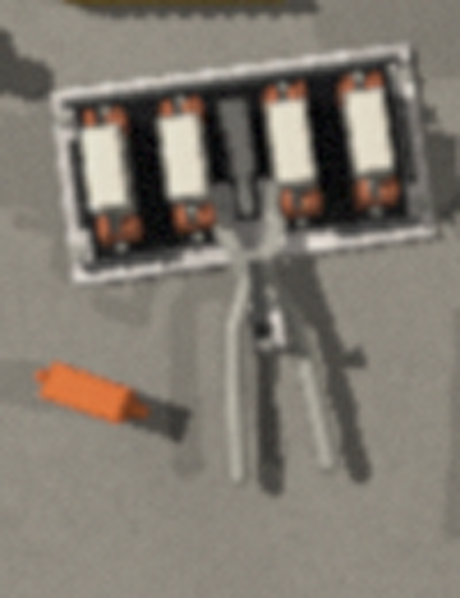

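```bash
cat >> h.py <<'E'
def st():
    s=robot.read_state(); return np.array(s['tcp_pos']), R.from_rotvec(s['ee_rot']), s
def yawdown(yaw): # tool z down; tool y axis at world angle yaw(+90 from x): tool x = (cos,sin)
    c,s=np.cos(yaw),np.sin(yaw); return R.from_matrix(np.array([[c,s,0],[s,-c,0],[0,0,-1.]]))
def rows(tg,yaw,p=None,q=None):
    """targets (list of world TCP pts) -> shift numbers & turn"""
    p0,q0,_=st(); p=p0 if p is None else p; q=q0 if q is None else q
    best=min([yaw,yaw+np.pi],key=lambda y:(q.inv()*yawdown(y)).magnitude())
    rv=(q.inv()*yawdown(best)).as_rotvec()/(2*np.pi)
    for t in tg: print('shift',(q.inv().apply(np.array(t)-p)/0.15).round(3),'turn',rv.round(4))
    return best
E
python3 - <<'E'
from h import *
o=np.array([235,155]); 
C=[world('top0',o+np.array(c)/4.6,.016) for c in [(55,93),(408,45),(435,232),(75,280)]]
C=np.array(C); print(C.round(4)); c=C.mean(0); 
y=(C[0]+C[3]-C[1]-C[2]); yaw=np.arctan2(-y[0],y[1]); print('jig',c,'yaw',yaw, np.linalg.norm(y)/2, np.linalg.norm(C[0]-C[3]))
p,q,s=st(); print(q.as_matrix().round(3))
M=lambda x,y,z:np.array([c[0]+x*np.cos(yaw)-y*np.sin(yaw),c[1]+x*np.sin(yaw)+y*np.cos(yaw),z])
print('sq',M(-.175,0,.024), 'hand tips',[world('top0',o+np.array(h)/4.6,.03).round(4) for h in [(237,480),(327,467)]], M(-.209,.03,0),M(-.209,-.03,0))
print(rows([M(-.175,0,.22),M(-.10,0,.3)],yaw))
E
```

```text
[[ 0.6933  0.1312  0.016 ]
 [ 0.73   -0.1013  0.016 ]
 [ 0.6055 -0.1207  0.016 ]
 [ 0.5699  0.1139  0.016 ]]
jig [0.64965897 0.00577034 0.016     ] yaw 0.15351467201693453 0.23635401618381857 0.12468772321452028
[[-0.959  0.285 -0.   ]
 [ 0.285  0.959 -0.001]
 [-0.    -0.001 -1.   ]]
sq [ 0.47671701 -0.02098933  0.024     ] hand tips [array([0.4425, 0.0045, 0.03  ]), array([ 0.4517, -0.0528,  0.03  ])] [0.43852949 0.00345884 0.        ] [ 0.44770423 -0.05583555  0.        ]
shift [-3.086 -3.393 -0.004] turn [-0.0002 -0.     -0.0704]
shift [-3.538 -3.18  -0.537] turn [-0.0002 -0.     -0.0704]
3.2951073256067276
```

Emit:
{"op": "play_rows", "data": {
  "increments": [
    [[-1, -1, 0, 0, 0, 0, -1], [-1, -1, 0, 0, 0, 0, -1], [-1, -1, 0, 0, 0, 0, -1], [-1, -1, 0, 0, 0, 0, -1], [-1, -1, 0, 0, 0, 0, -1]]
  ]
}}

```text
time: 0.6
tcp_pos: [0.2816, 0.4082, 0.2195]
ee_rot: [0.46, 3.107, -0.002]
force: [-0.2, 0.9, -0.3]
finger_gap: 0.999
```

Emit:
{"op": "play_rows", "data": {
  "increments": [
    [[-1, -1, 0, 0, 0, 0, -1], [-1, -1, 0, 0, 0, 0, -1], [-1, -1, 0, 0, 0, 0, -1], [-1, -1, 0, 0, 0, 0, -1], [-1, -1, 0, 0, 0, 0, -1]]
  ]
}}

```text
time: 1.1
tcp_pos: [0.3819, 0.222, 0.2196]
ee_rot: [0.46, 3.107, -0.001]
force: [0.0, 1.0, -0.2]
finger_gap: 1.001
```

Emit:
{"op": "play_rows", "data": {
  "increments": [
    [[-1, -1, 0, 0, 0, 0, -1], [-1, -1, 0, 0, 0, 0, -1], [-1, -1, 0, 0, 0, 0, -1], [-1, -1, 0, 0, 0, 0, -1], [-1, -1, 0, 0, 0, 0, -1]]
  ]
}}

```text
time: 1.6
tcp_pos: [0.4828, 0.0354, 0.2195]
ee_rot: [0.459, 3.107, -0.002]
force: [-1.7, 0.7, -0.0]
finger_gap: 1.001
```

Emit:
{"op": "play_rows", "data": {
  "increments": [
    [[-0.086, -0.393, 0, 0, 0, -0.0704, -1], [-0.086, -0.393, 0, 0, 0, -0.0704, -1], [-0.086, -0.393, 0, 0, 0, -0.0704, -1], [-0.086, -0.393, 0, 0, 0, -0.0704, -1], [-0.086, -0.393, 0, 0, 0, -0.0704, -1], [-0.086, -0.393, 0, 0, 0, -0.0704, -1]]
  ]
}}

```text
time: 2.2
tcp_pos: [0.4768, -0.0199, 0.2194]
ee_rot: [0.237, -3.132, 0.0]
force: [0.2, -0.9, 0.7]
finger_gap: 1.0
```

```bash
python3 - <<'E'
from h import *
p,q,s=st(); print(p,q.as_matrix().round(3),s['time'],s['joints'].round(2) if hasattr(s['joints'],'round') else s['joints'])
snap('wrist','w1'); d=np.load('pics/w1.npz'); M=R.from_rotvec(d['r'].ravel()).as_matrix(); print(-M.T@d['t'].ravel(),M.round(2),d['K'][0,0])
E
```

```text
[ 0.47681811 -0.0198526   0.21940313] [[-0.989 -0.15  -0.   ]
 [-0.15   0.989 -0.   ]
 [ 0.    -0.    -1.   ]] 2.2 [-0.41  0.16  0.43  1.98 -0.08  1.02  1.78]
[ 0.41133213 -0.02999476  0.38477296] [[-0.15  0.99  0.  ]
 [ 0.96  0.15  0.23]
 [ 0.23  0.04 -0.97]] 317.92358840468023
```

View pics/w1.png

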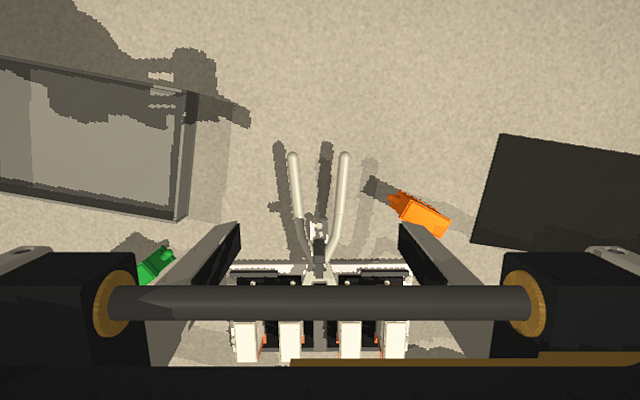

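The wrist view shows handle ends at about (292,155) and (344,155), with the release tab near (319,245). The orange look-alike's near pin is at about (388,197).

```bash
python3 - <<'E'
from h import *
yaw=.1535; c=np.array([.6497,.0058,0])
def J(P): d=P-c; return np.round([d[0]*np.cos(yaw)+d[1]*np.sin(yaw),-d[0]*np.sin(yaw)+d[1]*np.cos(yaw)],4)
for n,uv,z in [('h1',(292,152),.03),('h2',(344,152),.03),('h1b',(300,215),.036),('h2b',(338,215),.036),('or',(388,200),.02),('or2',(365,185),.0),('tab',(319,230),.09),('fenceL',(227,262),.018),('fenceR',(410,262),.018)]: print(n,J(world('w1',uv,z)))
E
```

```text
h1 [-0.2089 -0.0286]
h2 [-0.2088  0.0291]
h1b [-0.1378 -0.0205]
h2b [-0.1378  0.0229]
or [-0.1514  0.0828]
or2 [-0.1655  0.058 ]
tab [-0.1385  0.0012]
fenceL [-0.0718 -0.1134]
fenceR [-0.0713  0.1144]
```

Emit:
{"op": "play_rows", "data": {
  "increments": [
    [[0, 0, 0.3, 0, 0, 0, -1], [0, 0, 0.6, 0, 0, 0, -1], [0, 0, 0.9, 0, 0, 0, -1], [0, 0, 1, 0, 0, 0, -1], [0, 0, 1, 0, 0, 0, -1]]
  ]
}}

```text
time: 2.75
tcp_pos: [0.4754, -0.0204, 0.0675]
ee_rot: [0.239, -3.128, 0.001]
force: [0.5, -0.5, 1.1]
finger_gap: 0.998
```

Emit:
{"op": "play_rows", "data": {
  "increments": [
    [[0, 0, 0.15, 0, 0, 0, -1], [0, 0, 0.3, 0, 0, 0, -1], [0, 0, 0.3, 0, 0, 0, -1], [0, 0, 0.3, 0, 0, 0, -0.4], [0, 0, 0.3, 0, 0, 0, 0], [0, 0, 0.3, 0, 0, 0, 0.3], [0, 0, 0.3, 0, 0, 0, 0.6], [0, 0, 0.3, 0, 0, 0, 1], [0, 0, 0.3, 0, 0, 0, 1], [0, 0, 0.3, 0, 0, 0, 1]]
  ]
}}

```text
time: 3.75
tcp_pos: [0.4763, -0.0207, 0.0246]
ee_rot: [0.241, -3.132, -0.0]
force: [-2.6, -0.1, 0.9]
finger_gap: 0.441
```

Emit:
{"op": "play_rows", "data": {
  "increments": [
    [[0, 0, 0, 0, 0, 0, 1], [0, 0, 0, 0, 0, 0, 1], [0, 0, 0, 0, 0, 0, 1], [0, 0, 0, 0, 0, 0, 1], [0, 0, 0, 0, 0, 0, 1]]
  ]
}}

```text
time: 4.25
tcp_pos: [0.477, -0.0206, 0.0246]
ee_rot: [-0.241, 3.132, -0.0]
force: [-0.1, 0.8, 2.6]
finger_gap: 0.312
```

Emit:
{"op": "play_rows", "data": {
  "increments": [
    [[0, 0, 0, 0, 0, 0, -1], [0, 0, 0, 0, 0, 0, -1], [0, 0, 0, 0, 0, 0, -1], [0, 0, 0, 0, 0, 0, -1], [0, 0, -0.3, 0, 0, 0, -1], [0, 0, -0.6, 0, 0, 0, -1], [0, 0, -0.9, 0, 0, 0, -1], [0, 0, -1, 0, 0, 0, -1], [0, 0, -1, 0, 0, 0, -1]]
  ]
}}

```text
time: 5.15
tcp_pos: [0.4779, -0.0204, 0.1767]
ee_rot: [-0.241, 3.128, 0.001]
force: [0.1, 0.1, 0.5]
finger_gap: 0.995
```

Emit:
{"op": "play_rows", "data": {
  "increments": [
    [[0.33, 0, -0.3, 0, 0, 0, -1], [0.33, 0, -0.8, 0, 0, 0, -1], [0.33, 0, -0.8, 0, 0, 0, 0.15], [0.33, 0, -0.8, 0, 0, 0, 0.15], [0.33, 0, -0.8, 0, 0, 0, 0.15], [0.33, 0, -0.8, 0, 0, 0, 0.15]]
  ]
}}

```text
time: 5.75
tcp_pos: [0.4274, -0.0281, 0.293]
ee_rot: [0.241, -3.13, 0.001]
force: [0.2, -0.2, -0.2]
finger_gap: 0.694
```

```bash
python3 - <<'E'
from h import *
p,q,s=st(); print(p,s['time'],s['finger_gap'])
snap('wrist','w2')
E
```

```text
[ 0.42736162 -0.02805485  0.29296321] 5.75 0.6939039108632336
```

View pics/w2.png

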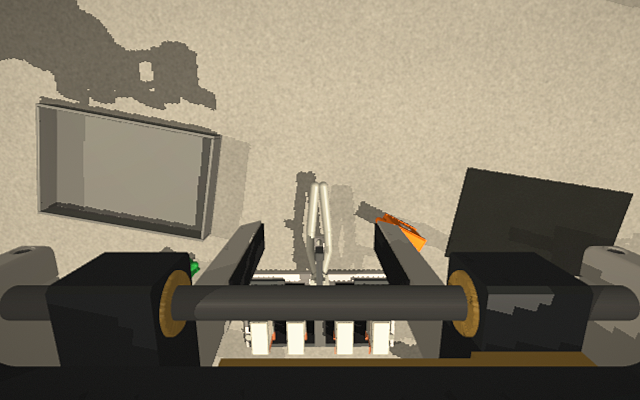

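Handles now lie together at (313–327,185), so the pliers are locked. The four fuses' far top edges are at row ~353, columns 260, 297, 345 and 380. The tray's rim corners are (37,103), (220,134), (205,240) and (38,212).

```bash
python3 - <<'E'
from h import *
yaw=.1535; c=np.array([.6497,.0058,0])
def J(P): d=P-c; return np.round([d[0]*np.cos(yaw)+d[1]*np.sin(yaw),-d[0]*np.sin(yaw)+d[1]*np.cos(yaw)],4)
for uv in [(260,353),(297,353),(345,353),(380,352)]: print(J(world('w2',uv,.076)))
T=np.array([world('w2',uv,.035) for uv in [(37,103),(220,134),(205,240),(38,212)]]); print(T.round(3),T.mean(0))
T=np.array([world('top0',uv,.035) for uv in [(347,226),(425,226),(428,278),(347,276)]]); print(T.round(3),T.mean(0))
E
```

```text
[ 0.0218 -0.0813]
[ 0.0217 -0.0297]
[0.0217 0.0373]
[0.02  0.086]
[[ 0.393 -0.398  0.035]
 [ 0.396 -0.164  0.035]
 [ 0.546 -0.172  0.035]
 [ 0.541 -0.403  0.035]] [ 0.4690195  -0.28440835  0.035     ]
[[ 0.543 -0.172  0.035]
 [ 0.547 -0.404  0.035]
 [ 0.395 -0.41   0.035]
 [ 0.397 -0.173  0.035]] [ 0.47066809 -0.28975674  0.035     ]
```

```bash
cat >> h.py <<'E'
yaw=.1535; c=np.array([.6497,.0058,0])+.002*np.array([-np.sin(yaw),np.cos(yaw),0])-.001*np.array([np.cos(yaw),np.sin(yaw),0])
M=lambda x,y,z:np.array([c[0]+x*np.cos(yaw)-y*np.sin(yaw),c[1]+x*np.sin(yaw)+y*np.cos(yaw),z])
FY=[-.084,-.034,.034,.084]
E
python3 - <<'E'
from h import *
rows([M(0,FY[0],.11)],yaw)
print('tray from fuse0'); q=yawdown(yaw+np.pi)
for i,y in enumerate(FY):
  for s in [-.361,-.312,-.260,-.210]:
    print(i,s,(q.inv().apply(np.array([.470,s,.14])-M(0,y,.14))/.15).round(3))
E
```

```text
shift [-1.496 -0.549  1.216] turn [-0.0001 -0.0004  0.    ]
tray from fuse0
0 -0.361 [ 1.551 -1.687  0.   ]
0 -0.312 [ 1.501 -1.364  0.   ]
0 -0.26 [ 1.448 -1.021  0.   ]
0 -0.21 [ 1.397 -0.692  0.   ]
1 -0.361 [ 1.551 -2.02   0.   ]
1 -0.312 [ 1.501 -1.697  0.   ]
1 -0.26 [ 1.448 -1.355  0.   ]
1 -0.21 [ 1.397 -1.025  0.   ]
2 -0.361 [ 1.551 -2.473  0.   ]
2 -0.312 [ 1.501 -2.151  0.   ]
2 -0.26 [ 1.448 -1.808  0.   ]
2 -0.21 [ 1.397 -1.479  0.   ]
3 -0.361 [ 1.551 -2.807  0.   ]
3 -0.312 [ 1.501 -2.484  0.   ]
3 -0.26 [ 1.448 -2.141  0.   ]
3 -0.21 [ 1.397 -1.812  0.   ]
```

Emit:
{"op": "play_rows", "data": {
  "increments": [
    [[-0.75, -0.549, 0, 0, 0, 0, 0.17], [-0.75, -0.549, 0, 0, 0, 0, 0.17], [-0.75, -0.549, 0, 0, 0, 0, 0.17], [-0.75, -0.549, 0, 0, 0, 0, 0.17]]
  ]
}}

```text
time: 6.2
tcp_pos: [0.5538, -0.0945, 0.2916]
ee_rot: [0.238, -3.129, 0.004]
force: [-0.8, 0.3, -0.4]
finger_gap: 0.418
```

Emit:
{"op": "play_rows", "data": {
  "increments": [
    [[-0.3, 0, 0.3, 0, 0, 0, 0.17], [-0.6, 0, 0.5, 0, 0, 0, 0.17], [-0.746, 0, 0.8, 0, 0, 0, 0.17], [-0.746, 0, 1, 0, 0, 0, 0.17], [-0.746, 0, 1, 0, 0, 0, 0.17], [-0.746, 0, 1, 0, 0, 0, 0.17], [-0.746, 0, 1, 0, 0, 0, 0.17]]
  ]
}}

```text
time: 6.9
tcp_pos: [0.6625, -0.0757, 0.1467]
ee_rot: [-0.24, 3.13, -0.001]
force: [0.1, -0.5, 0.2]
finger_gap: 0.418
```

```bash
python3 - <<'E'
from h import *
p,q,s=st(); print(p,s['time'],s['finger_gap'])
rows([M(0,FY[0],.062)],yaw)
snap('wrist','w3')
E
```

```text
[ 0.66249651 -0.07574491  0.14668051] 6.9 0.41803728117897926
shift [0.009 0.004 0.565] turn [-0.0001  0.0003 -0.0001]
```

View pics/w3.png

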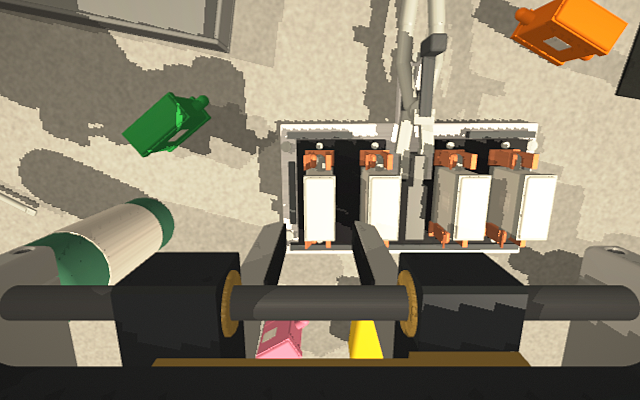

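Fuse 0's top face is centred at (320,208) between the fingers. The other top faces are at (384,208), (473,208) and (540,207).

```bash
python3 - <<'E'
from h import *
def J(P): d=P-c; return np.round([d[0]*np.cos(yaw)+d[1]*np.sin(yaw),-d[0]*np.sin(yaw)+d[1]*np.cos(yaw)],4)
for uv in [(320,208),(384,208),(473,208),(540,207)]: print(J(world('w3',uv,.076)))
print(J(world('w3',(434,44),.076)))
E
```

```text
[-0.0006 -0.0837]
[-0.0006 -0.0345]
[-0.0006  0.034 ]
[-0.0015  0.0854]
[-0.117  -0.0058]
```

Emit:
{"op": "play_rows", "data": {
  "increments": [
    [[0.009, 0.004, 0.25, 0, 0, 0, 0.17], [0.009, 0.004, 0.45, 0, 0, 0, 0.17], [0.009, 0.004, 0.565, 0, 0, 0, 0.17], [0.009, 0.004, 0.565, 0, 0, 0, 0.17], [0.009, 0.004, 0.565, 0, 0, 0, 1], [0.009, 0.004, 0.565, 0, 0, 0, 1], [0.009, 0.004, 0.565, 0, 0, 0, 1], [0.009, 0.004, 0.565, 0, 0, 0, 1], [0.009, 0.004, 0.565, 0, 0, 0, 1]]
  ]
}}

```text
time: 7.85
tcp_pos: [0.6617, -0.0752, 0.0613]
ee_rot: [-0.241, 3.13, -0.001]
force: [-0.1, -1.9, 7.8]
finger_gap: 0.231
```

Emit:
{"op": "play_rows", "data": {
  "increments": [
    [[0, 0, -0.04, 0, 0, 0, 1], [0, 0, -0.08, 0, 0, 0, 1], [0, 0, -0.12, 0, 0, 0, 1], [0, 0, -0.2, 0, 0, 0, 1], [0, 0, -0.4, 0, 0, 0, 1], [0, 0, -0.58, 0, 0, 0, 1], [0, 0, -0.58, 0, 0, 0, 1]]
  ]
}}

```text
time: 8.55
tcp_pos: [0.6628, -0.0752, 0.1518]
ee_rot: [-0.24, 3.126, -0.001]
force: [0.1, 0.2, -1.1]
finger_gap: 0.229
```

```bash
python3 - <<'E'
from h import *
p,q,s=st(); print(p,s['time'],s['finger_gap'],s['force'])
rows([[.470,-.361,.14]],yaw)
snap('wrist','w4')
E
```

```text
[ 0.66283614 -0.07523641  0.15176417] 8.55 0.2294065340491313 [ 0.11833137  0.20799335 -1.13306658]
shift [ 1.562 -1.686  0.071] turn [-0.0002  0.001  -0.    ]
```

View pics/w4.png

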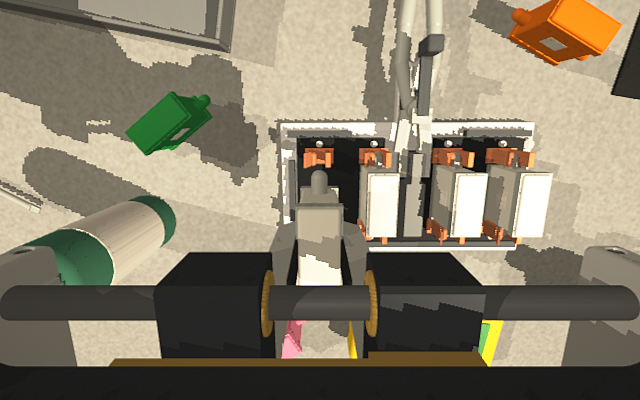

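Fuse 0 is out and held between the fingers at (320,235), and the strip stays in the jig. Next I'll check that the tray hasn't moved, then carry the fuse over.

```bash
cat >> h.py <<'E'
def tray(name,shoot=True):
    if shoot: snap('top',name)
    im=cv2.imread(f'pics/{name}.png').astype(int); v=im.max(2)
    m=((v<100)&(im.max(2)-im.min(2)<14)).astype(np.uint8); m[:,:330]=0; m[:195]=0; m[310:]=0; m[:,460:]=0
    m=cv2.morphologyEx(m,cv2.MORPH_OPEN,np.ones((3,3),np.uint8))
    cs=max(cv2.findContours(m,cv2.RETR_EXTERNAL,cv2.CHAIN_APPROX_NONE)[0],key=cv2.contourArea)
    r=cv2.minAreaRect(cs); print('tray',np.round(r[0],1),np.round(r[1],1),round(r[2],1),world(name,r[0],.02).round(4))
E
python3 - <<'E'
from h import *
tray('top0',False); tray('top1')
E
```

```text
tray [387.5 251.7] [83.4 51.7] 2.6 [ 0.4696 -0.2946  0.02  ]
tray [393. 252.] [114. 114.] 90.0 [ 0.469 -0.311  0.02 ]
```

Emit:
{"op": "play_rows", "data": {
  "increments": [
    [[0.3, -0.2, 0, 0, 0, 0, 1], [0.5, -0.5, 0, 0, 0, 0, 1], [0.78, -0.845, 0, 0, 0, 0, 1], [0.78, -0.845, 0, 0, 0, 0, 1], [0.78, -0.845, 0, 0, 0, 0, 1]]
  ]
}}

```text
time: 9.15
tcp_pos: [0.562, -0.2218, 0.1465]
ee_rot: [0.232, -3.132, 0.001]
force: [-0.1, 0.5, -0.6]
finger_gap: 0.235
```

Emit:
{"op": "play_rows", "data": {
  "increments": [
    [[0.3, -0.3, 0, 0, 0, 0, 1], [0.5, -0.6, 0, 0, 0, 0, 1], [0.78, -0.84, 0, 0, 0, 0, 1], [0.78, -0.84, 0, 0, 0, 0, 1], [0.78, -0.84, 0, 0, 0, 0, 1], [0.78, -0.84, 0, 0, 0, 0, 1]]
  ]
}}

```text
time: 9.75
tcp_pos: [0.4686, -0.3597, 0.1463]
ee_rot: [0.241, -3.132, -0.001]
force: [-0.7, 0.4, -1.3]
finger_gap: 0.232
```

```bash
python3 - <<'E'
from h import *
p,q,s=st(); print(p,s['time'],s['finger_gap'],s['force'])
rows([[.470,-.361,.048]],yaw)
snap('wrist','w5')
E
```

```text
[ 0.46855307 -0.35968755  0.14625774] 9.75 0.2316645595175537 [-0.65008661  0.43659169 -1.30274934]
shift [-0.008 -0.011  0.655] turn [ 0.0001 -0.0001  0.    ]
```

View pics/w5.png

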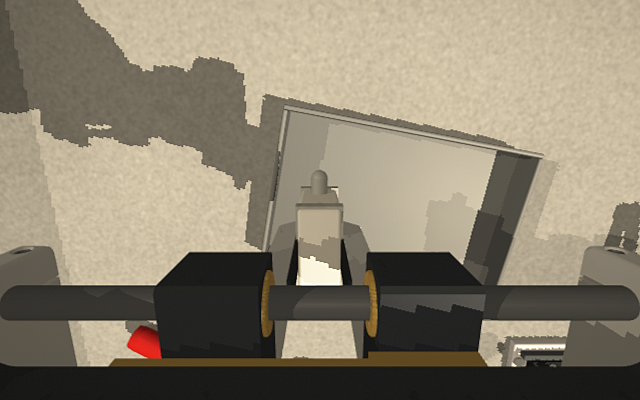

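The held fuse is at (320,230) over the tray. The tray's near rim corners are at (285,107) and (541,155).

```bash
python3 - <<'E'
from h import *
print([world('w5',uv,.035).round(4) for uv in [(285,107),(541,155)]])
E
```

```text
[array([ 0.3952, -0.3997,  0.035 ]), array([ 0.4008, -0.175 ,  0.035 ])]
```

Emit:
{"op": "play_rows", "data": {
  "increments": [
    [[0, 0, 0.3, 0, 0, 0, 1], [0, 0, 0.5, 0, 0, 0, 1], [0, 0, 0.6, 0, 0, 0, 1], [0, 0, 0.655, 0, 0, 0, 1], [0, 0, 0.655, 0, 0, 0, 1], [0, 0, 0.655, 0, 0, 0, 0.3], [0, 0, 0.655, 0, 0, 0, 0.2], [0, 0, 0.655, 0, 0, 0, 0.17], [0, 0, 0.655, 0, 0, 0, 0.17], [0, 0, 0.5, 0, 0, 0, 0.17], [0, 0, 0.2, 0, 0, 0, 0.17], [0, 0, 0, 0, 0, 0, 0.17]]
  ]
}}

```text
time: 11.0
tcp_pos: [0.4683, -0.3609, 0.1493]
ee_rot: [-0.24, 3.131, -0.002]
force: [0.1, 0.3, 0.7]
finger_gap: 0.417
```

Emit:
{"op": "play_rows", "data": {
  "increments": [
    [[-0.3, 0.3, 0, 0, 0, 0, 0.17], [-0.5, 0.6, 0, 0, 0, 0, 0.17], [-0.77, 0.99, 0, 0, 0, 0, 0.17], [-0.77, 0.99, 0, 0, 0, 0, 0.17], [-0.77, 0.99, 0, 0, 0, 0, 0.17]]
  ]
}}

```text
time: 11.5
tcp_pos: [0.5622, -0.1901, 0.1467]
ee_rot: [-0.253, 3.131, 0.003]
force: [-1.0, -0.5, 0.3]
finger_gap: 0.413
```

Emit:
{"op": "play_rows", "data": {
  "increments": [
    [[-0.3, 0.3, 0, 0, 0, 0, 0.17], [-0.5, 0.6, 0, 0, 0, 0, 0.17], [-0.77, 0.99, 0, 0, 0, 0, 0.17], [-0.77, 0.99, 0, 0, 0, 0, 0.17], [-0.77, 0.99, 0, 0, 0, 0, 0.17], [-0.77, 0.99, 0, 0, 0, 0, 0.17]]
  ]
}}

```text
time: 12.1
tcp_pos: [0.651, -0.0315, 0.1467]
ee_rot: [0.243, -3.132, 0.001]
force: [-0.5, -0.8, 0.3]
finger_gap: 0.413
```

```bash
python3 - <<'E'
from h import *
p,q,s=st(); print(p,s['time'],s['finger_gap'],s['force'])
rows([M(0,FY[1],.062)],yaw)
snap('top','top2'); snap('side','side2')
im=cv2.imread('pics/top2.png'); b=cv2.imread('pics/side2.png')
a=cv2.resize(im[130:300,240:460],None,fx=2,fy=2); b=b[100:300,200:450]; b=cv2.resize(b,None,fx=1.36,fy=1.36)
h=max(a.shape[0],b.shape[0]); o=np.zeros((h,a.shape[1]+b.shape[1],3),np.uint8); o[:a.shape[0],:a.shape[1]]=a; o[:b.shape[0],a.shape[1]:]=b; cv2.imwrite('pics/c2.png',o)
E
```

```text
[ 0.65101069 -0.03152658  0.14666492] 12.1 0.4129843527388443 [-0.5412154  -0.81467215  0.27032934]
shift [-0.023  0.034  0.564] turn [-0.0001 -0.      0.0002]
```

View pics/c2.png

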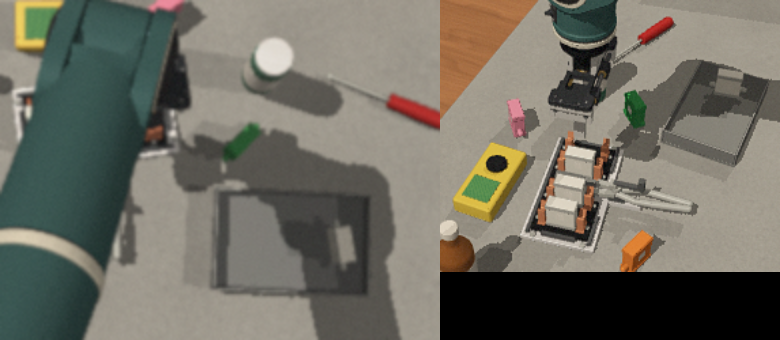

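Fuse 0 stands in the tray, and the tray hasn't moved. Next is fuse 1.

Emit:
{"op": "play_rows", "data": {
  "increments": [
    [[-0.023, 0.034, 0, 0, 0, 0, 0.17], [-0.023, 0.034, 0, 0, 0, 0, 0.17], [-0.023, 0.034, 0.25, 0, 0, 0, 0.17], [-0.023, 0.034, 0.45, 0, 0, 0, 0.17], [-0.023, 0.034, 0.565, 0, 0, 0, 0.17], [-0.023, 0.034, 0.565, 0, 0, 0, 0.17], [-0.023, 0.034, 0.565, 0, 0, 0, 1], [-0.023, 0.034, 0.565, 0, 0, 0, 1], [-0.023, 0.034, 0.565, 0, 0, 0, 1], [-0.023, 0.034, 0.565, 0, 0, 0, 1], [-0.023, 0.034, 0.565, 0, 0, 0, 1]]
  ]
}}

```text
time: 13.3
tcp_pos: [0.6545, -0.0261, 0.0635]
ee_rot: [-0.241, 3.13, -0.0]
force: [-1.1, -0.5, 8.1]
finger_gap: 0.233
```

Emit:
{"op": "play_rows", "data": {
  "increments": [
    [[0, 0, -0.04, 0, 0, 0, 1], [0, 0, -0.08, 0, 0, 0, 1], [0, 0, -0.12, 0, 0, 0, 1], [0, 0, -0.2, 0, 0, 0, 1], [0, 0, -0.4, 0, 0, 0, 1], [0, 0, -0.58, 0, 0, 0, 1], [0, 0, -0.58, 0, 0, 0, 1]]
  ]
}}

```text
time: 14.0
tcp_pos: [0.6557, -0.0264, 0.1539]
ee_rot: [-0.24, 3.126, -0.001]
force: [-0.6, -0.5, -0.6]
finger_gap: 0.232
```

Emit:
{"op": "play_rows", "data": {
  "increments": [
    [[0.3, -0.2, 0, 0, 0, 0, 1], [0.5, -0.5, 0, 0, 0, 0, 1], [0.75, -0.85, 0, 0, 0, 0, 1], [0.75, -0.85, 0, 0, 0, 0, 1], [0.75, -0.85, 0, 0, 0, 0, 1]]
  ]
}}

```text
time: 14.5
tcp_pos: [0.5603, -0.1731, 0.1497]
ee_rot: [-0.232, 3.133, -0.002]
force: [0.7, 0.4, -1.2]
finger_gap: 0.233
```

Emit:
{"op": "play_rows", "data": {
  "increments": [
    [[0.3, -0.3, 0, 0, 0, 0, 1], [0.5, -0.6, 0, 0, 0, 0, 1], [0.75, -0.847, 0, 0, 0, 0, 1], [0.75, -0.847, 0, 0, 0, 0, 1], [0.75, -0.847, 0, 0, 0, 0, 1], [0.75, -0.847, 0, 0, 0, 0, 1]]
  ]
}}

```text
time: 15.1
tcp_pos: [0.471, -0.3112, 0.1491]
ee_rot: [-0.242, 3.132, 0.0]
force: [0.6, 0.5, -1.2]
finger_gap: 0.229
```

```bash
python3 - <<'E'
from h import *
p,q,s=st(); print(p,s['time'],s['finger_gap'],s['force'])
rows([[.470,-.312,.048]],yaw)
snap('wrist','w6')
E
```

```text
[ 0.47098298 -0.31124386  0.14910118] 15.1 0.22908663141032753 [ 0.61308625  0.52475387 -1.22965234]
shift [ 0.008 -0.004  0.674] turn [0.     0.0001 0.0001]
```

View pics/w6.png

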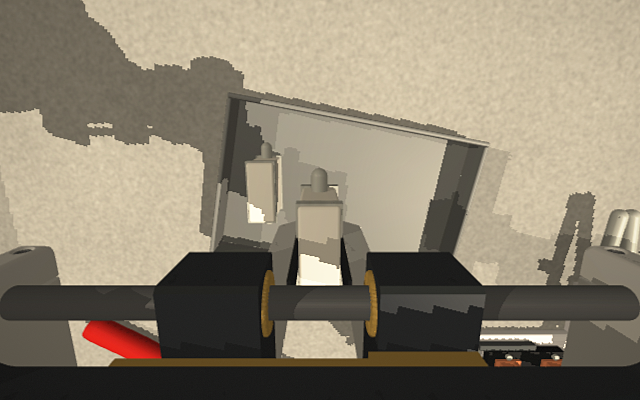

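Fuse 1 is held at (320,235) and fuse 0 stands clear beside it at (262,190). I'll place it and go for fuse 2.

Emit:
{"op": "play_rows", "data": {
  "increments": [
    [[0, 0, 0.3, 0, 0, 0, 1], [0, 0, 0.5, 0, 0, 0, 1], [0, 0, 0.6, 0, 0, 0, 1], [0, 0, 0.667, 0, 0, 0, 1], [0, 0, 0.667, 0, 0, 0, 1], [0, 0, 0.667, 0, 0, 0, 0.3], [0, 0, 0.667, 0, 0, 0, 0.2], [0, 0, 0.667, 0, 0, 0, 0.17], [0, 0, 0.667, 0, 0, 0, 0.17], [0, 0, 0.5, 0, 0, 0, 0.17], [0, 0, 0.2, 0, 0, 0, 0.17], [0, 0, 0, 0, 0, 0, 0.17]]
  ]
}}

```text
time: 16.35
tcp_pos: [0.4704, -0.3124, 0.1515]
ee_rot: [-0.24, 3.131, -0.001]
force: [1.2, 0.3, 0.4]
finger_gap: 0.416
```

Emit:
{"op": "play_rows", "data": {
  "increments": [
    [[-0.3, 0.3, 0, 0, 0, 0, 0.17], [-0.5, 0.6, 0, 0, 0, 0, 0.17], [-0.75, 1, 0, 0, 0, 0, 0.17], [-0.75, 1, 0, 0, 0, 0, 0.17], [-0.75, 1, 0, 0, 0, 0, 0.17]]
  ]
}}

```text
time: 16.85
tcp_pos: [0.5606, -0.1408, 0.1489]
ee_rot: [-0.253, 3.131, 0.003]
force: [-0.4, -0.7, -0.2]
finger_gap: 0.417
```

Emit:
{"op": "play_rows", "data": {
  "increments": [
    [[-0.3, 0.4, 0, 0, 0, 0, 0.17], [-0.5, 0.7, 0, 0, 0, 0, 0.17], [-0.75, 1, 0, 0, 0, 0, 0.17], [-0.75, 1, 0, 0, 0, 0, 0.17], [-0.75, 1, 0, 0, 0, 0, 0.17], [-0.75, 1, 0, 0, 0, 0, 0.17]]
  ]
}}

```text
time: 17.45
tcp_pos: [0.6467, 0.0186, 0.1488]
ee_rot: [0.242, -3.132, 0.001]
force: [-0.8, -1.7, -0.0]
finger_gap: 0.417
```

```bash
python3 - <<'E'
from h import *
p,q,s=st(); print(p,s['time'],s['finger_gap'],s['force'])
rows([M(0,FY[2],.062)],yaw)
E
```

```text
[0.64668581 0.01860947 0.14882987] 17.45 0.4174784655202424 [-0.82471723 -1.73005564 -0.0303526 ]
shift [-0.     0.153  0.579] turn [-0.0001 -0.0001  0.0001]
```

Emit:
{"op": "play_rows", "data": {
  "increments": [
    [[0, 0.153, 0, 0, 0, 0, 0.17], [0, 0.153, 0, 0, 0, 0, 0.17], [0, 0.153, 0.25, 0, 0, 0, 0.17], [0, 0.153, 0.45, 0, 0, 0, 0.17], [0, 0.153, 0.579, 0, 0, 0, 0.17], [0, 0.153, 0.579, 0, 0, 0, 0.17], [0, 0.153, 0.579, 0, 0, 0, 1], [0, 0.153, 0.579, 0, 0, 0, 1], [0, 0.153, 0.579, 0, 0, 0, 1], [0, 0.153, 0.579, 0, 0, 0, 1], [0, 0.153, 0.579, 0, 0, 0, 1]]
  ]
}}

```text
time: 18.55
tcp_pos: [0.644, 0.0411, 0.0636]
ee_rot: [-0.24, 3.13, -0.0]
force: [-0.5, -1.2, 8.1]
finger_gap: 0.231
```

Emit:
{"op": "play_rows", "data": {
  "increments": [
    [[0, 0, -0.04, 0, 0, 0, 1], [0, 0, -0.08, 0, 0, 0, 1], [0, 0, -0.12, 0, 0, 0, 1], [0, 0, -0.2, 0, 0, 0, 1], [0, 0, -0.4, 0, 0, 0, 1], [0, 0, -0.58, 0, 0, 0, 1], [0, 0, -0.58, 0, 0, 0, 1]]
  ]
}}

```text
time: 19.25
tcp_pos: [0.6453, 0.0416, 0.154]
ee_rot: [-0.24, 3.126, 0.001]
force: [0.5, -0.6, -0.4]
finger_gap: 0.231
```

Emit:
{"op": "play_rows", "data": {
  "increments": [
    [[0.3, -0.2, 0, 0, 0, 0, 1], [0.5, -0.5, 0, 0, 0, 0, 1], [0.724, -0.904, 0, 0, 0, 0, 1], [0.724, -0.904, 0, 0, 0, 0, 1], [0.724, -0.904, 0, 0, 0, 0, 1]]
  ]
}}

```text
time: 19.75
tcp_pos: [0.5552, -0.1132, 0.1499]
ee_rot: [-0.232, 3.132, -0.002]
force: [0.3, -0.3, -0.0]
finger_gap: 0.235
```

Emit:
{"op": "play_rows", "data": {
  "increments": [
    [[0.3, -0.3, 0, 0, 0, 0, 1], [0.5, -0.6, 0, 0, 0, 0, 1], [0.724, -0.904, 0, 0, 0, 0, 1], [0.724, -0.904, 0, 0, 0, 0, 1], [0.724, -0.904, 0, 0, 0, 0, 1], [0.724, -0.904, 0, 0, 0, 0, 1]]
  ]
}}

```text
time: 20.35
tcp_pos: [0.4706, -0.2591, 0.1493]
ee_rot: [-0.241, 3.132, 0.0]
force: [0.8, 1.1, -0.7]
finger_gap: 0.229
```

```bash
python3 - <<'E'
from h import *
p,q,s=st(); print(p,s['time'],s['finger_gap'],s['force'])
rows([[.470,-.260,.049]],yaw)
snap('wrist','w7')
E
```

```text
[ 0.4705912  -0.25910799  0.14931655] 20.35 0.2291798070772328 [ 0.77539112  1.12848843 -0.7114166 ]
shift [ 0.005 -0.005  0.669] turn [0.     0.0001 0.    ]
```

View pics/w7.png

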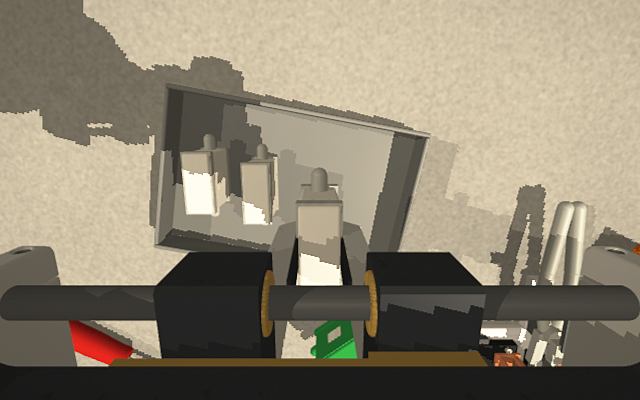

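Fuses 0 and 1 stand at (198,180) and (258,190), and there's clear floor under the held fuse 2. The pliers are still shut at (568,240).

Emit:
{"op": "play_rows", "data": {
  "increments": [
    [[0, 0, 0.3, 0, 0, 0, 1], [0, 0, 0.5, 0, 0, 0, 1], [0, 0, 0.6, 0, 0, 0, 1], [0, 0, 0.668, 0, 0, 0, 1], [0, 0, 0.668, 0, 0, 0, 1], [0, 0, 0.668, 0, 0, 0, 0.3], [0, 0, 0.668, 0, 0, 0, 0.2], [0, 0, 0.668, 0, 0, 0, 0.17], [0, 0, 0.668, 0, 0, 0, 0.17], [0, 0, 0.5, 0, 0, 0, 0.17], [0, 0, 0.2, 0, 0, 0, 0.17], [0, 0, 0, 0, 0, 0, 0.17]]
  ]
}}

```text
time: 21.6
tcp_pos: [0.4702, -0.2601, 0.1515]
ee_rot: [-0.24, 3.131, -0.001]
force: [-0.3, 0.2, 0.9]
finger_gap: 0.412
```

Emit:
{"op": "play_rows", "data": {
  "increments": [
    [[-0.3, 0.3, 0, 0, 0, 0, 0.17], [-0.5, 0.6, 0, 0, 0, 0, 0.17], [-0.75, 1, 0, 0, 0, 0, 0.17], [-0.75, 1, 0, 0, 0, 0, 0.17], [-0.75, 1, 0, 0, 0, 0, 0.17]]
  ]
}}

```text
time: 22.1
tcp_pos: [0.5601, -0.0885, 0.149]
ee_rot: [-0.252, 3.131, 0.002]
force: [0.5, -0.2, -0.4]
finger_gap: 0.41
```

Emit:
{"op": "play_rows", "data": {
  "increments": [
    [[-0.3, 0.4, 0, 0, 0, 0, 0.17], [-0.5, 0.7, 0, 0, 0, 0, 0.17], [-0.7, 1, 0, 0, 0, 0, 0.17], [-0.7, 1, 0, 0, 0, 0, 0.17], [-0.7, 1, 0, 0, 0, 0, 0.17], [-0.7, 1, 0, 0, 0, 0, 0.17]]
  ]
}}

```text
time: 22.7
tcp_pos: [0.639, 0.0697, 0.149]
ee_rot: [0.242, -3.132, 0.001]
force: [0.4, -0.1, -0.1]
finger_gap: 0.415
```

```bash
python3 - <<'E'
from h import *
p,q,s=st(); print(p,s['time'],s['finger_gap'],s['force'])
rows([M(0,FY[3],.062)],yaw)
E
```

```text
[0.6390242  0.06972883 0.14898439] 22.7 0.4153000858508283 [ 0.44896642 -0.07682141 -0.10464455]
shift [0.001 0.142 0.58 ] turn [-0.0001 -0.0001  0.0001]
```

Emit:
{"op": "play_rows", "data": {
  "increments": [
    [[0, 0.142, 0, 0, 0, 0, 0.17], [0, 0.142, 0, 0, 0, 0, 0.17], [0, 0.142, 0.25, 0, 0, 0, 0.17], [0, 0.142, 0.45, 0, 0, 0, 0.17], [0, 0.142, 0.579, 0, 0, 0, 0.17], [0, 0.142, 0.579, 0, 0, 0, 0.17], [0, 0.142, 0.579, 0, 0, 0, 1], [0, 0.142, 0.579, 0, 0, 0, 1], [0, 0.142, 0.579, 0, 0, 0, 1], [0, 0.142, 0.579, 0, 0, 0, 1], [0, 0.142, 0.579, 0, 0, 0, 1]]
  ]
}}

```text
time: 23.8
tcp_pos: [0.6366, 0.0908, 0.0638]
ee_rot: [-0.24, 3.13, -0.0]
force: [-0.7, -1.2, 7.8]
finger_gap: 0.238
```

Emit:
{"op": "play_rows", "data": {
  "increments": [
    [[0, 0, -0.04, 0, 0, 0, 1], [0, 0, -0.08, 0, 0, 0, 1], [0, 0, -0.12, 0, 0, 0, 1], [0, 0, -0.2, 0, 0, 0, 1], [0, 0, -0.4, 0, 0, 0, 1], [0, 0, -0.58, 0, 0, 0, 1], [0, 0, -0.58, 0, 0, 0, 1]]
  ]
}}

```text
time: 24.5
tcp_pos: [0.6379, 0.0914, 0.1542]
ee_rot: [-0.24, 3.126, 0.002]
force: [-0.2, 0.1, -1.7]
finger_gap: 0.232
```

Emit:
{"op": "play_rows", "data": {
  "increments": [
    [[0.3, -0.2, 0, 0, 0, 0, 1], [0.5, -0.5, 0, 0, 0, 0, 1], [0.7, -0.906, 0, 0, 0, 0, 1], [0.7, -0.906, 0, 0, 0, 0, 1], [0.7, -0.906, 0, 0, 0, 0, 1]]
  ]
}}

```text
time: 25.0
tcp_pos: [0.5517, -0.0631, 0.1501]
ee_rot: [-0.233, 3.132, -0.001]
force: [-0.4, -0.6, -0.6]
finger_gap: 0.234
```

Emit:
{"op": "play_rows", "data": {
  "increments": [
    [[0.3, -0.3, 0, 0, 0, 0, 1], [0.5, -0.6, 0, 0, 0, 0, 1], [0.7, -0.906, 0, 0, 0, 0, 1], [0.7, -0.906, 0, 0, 0, 0, 1], [0.7, -0.906, 0, 0, 0, 0, 1], [0.7, -0.906, 0, 0, 0, 0, 1]]
  ]
}}

```text
time: 25.6
tcp_pos: [0.4704, -0.209, 0.1495]
ee_rot: [-0.241, 3.132, 0.0]
force: [-0.2, 1.0, -1.3]
finger_gap: 0.228
```

```bash
python3 - <<'E'
from h import *
p,q,s=st(); print(p,s['time'],s['finger_gap'],s['force'])
rows([[.470,-.210,.049]],yaw)
snap('wrist','w8')
E
```

```text
[ 0.47044261 -0.20901315  0.14952015] 25.6 0.22785755602026603 [-0.17872895  1.0443665  -1.30599532]
shift [ 0.004 -0.006  0.67 ] turn [0.     0.0001 0.    ]
```

View pics/w8.png

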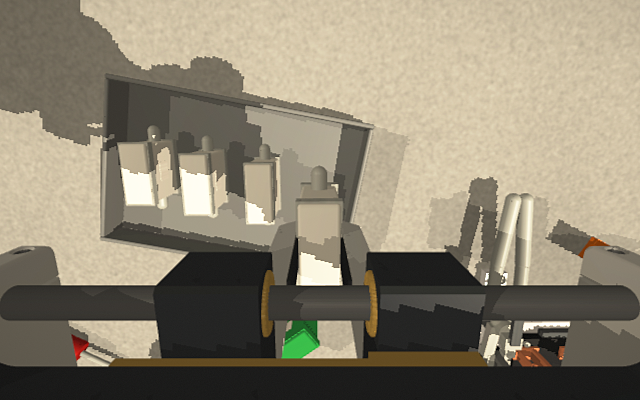

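Three fuses stand at (137,170), (195,180) and (258,190). The tray's right rim corner is at (372,126). I'll check the wall clearance before lowering.

```bash
python3 - <<'E'
from h import *
print([world('w8',uv,.035).round(4) for uv in [(372,126),(107,75),(103,238),(343,245)]])
E
```

```text
[array([ 0.4012, -0.1735,  0.035 ]), array([ 0.3944, -0.3986,  0.035 ]), array([ 0.5399, -0.4018,  0.035 ]), array([ 0.5124, -0.1795,  0.035 ])]
```

Emit:
{"op": "play_rows", "data": {
  "increments": [
    [[0, -0.026, 0.3, 0, 0, 0, 1], [0, -0.026, 0.5, 0, 0, 0, 1], [0, -0.026, 0.6, 0, 0, 0, 1], [0, -0.026, 0.668, 0, 0, 0, 1], [0, -0.026, 0.668, 0, 0, 0, 1], [0, -0.026, 0.668, 0, 0, 0, 0.4], [0, -0.026, 0.668, 0, 0, 0, 0.36], [0, -0.026, 0.668, 0, 0, 0, 0.36], [0, -0.026, 0.668, 0, 0, 0, 0.36], [0, -0.026, 0.5, 0, 0, 0, 0.36], [0, -0.026, 0.2, 0, 0, 0, 0.36], [0, -0.026, 0, 0, 0, 0, 0.36]]
  ]
}}

```text
time: 26.85
tcp_pos: [0.4706, -0.2139, 0.1517]
ee_rot: [-0.24, 3.131, -0.001]
force: [0.4, -0.1, -0.7]
finger_gap: 0.319
```

```bash
python3 - <<'E'
from h import *
p,q,s=st(); print(p,s['time'],s['finger_gap'],s['force'])
rows([M(-.122,0,.15),M(-.122,0,.057)],yaw)
print((M(-.122,0,0)).round(4))
E
```

```text
[ 0.47063598 -0.2138869   0.15165885] 26.85 0.31920602903895545 [ 0.40498255 -0.10569837 -0.66706957]
shift [-0.583  1.279  0.011] turn [-0.0001  0.0002 -0.0001]
shift [-0.582  1.279  0.631] turn [-0.0001  0.0002 -0.0001]
[ 0.5278 -0.011   0.    ]
```

Emit:
{"op": "play_rows", "data": {
  "increments": [
    [[-0.3, 0.5, 0, 0, 0, 0, 0.36], [-0.582, 1, 0, 0, 0, 0, 0.36], [-0.582, 1, 0, 0, 0, 0, 0.36], [-0.582, 1, 0, 0, 0, 0, 0.36], [-0.582, 1, 0, 0, 0, 0, 0.36]]
  ]
}}

```text
time: 27.35
tcp_pos: [0.5348, -0.0481, 0.1493]
ee_rot: [-0.249, 3.131, 0.001]
force: [0.5, -0.9, 0.1]
finger_gap: 0.322
```

Emit:
{"op": "play_rows", "data": {
  "increments": [
    [[0, 0.279, 0, 0, 0, 0, 0.36], [0, 0.279, 0, 0, 0, 0, 0.36], [0, 0.279, 0.2, 0, 0, 0, 0.36], [0, 0.279, 0.2, 0, 0, 0, 0.36], [0, 0.279, 0.2, 0, 0, 0, 0.36]]
  ]
}}

```text
time: 27.85
tcp_pos: [0.5272, -0.0114, 0.1196]
ee_rot: [0.239, -3.132, 0.001]
force: [0.8, 0.2, 0.6]
finger_gap: 0.322
```

```bash
python3 - <<'E'
from h import *
p,q,s=st(); print(p,s['time'],s['finger_gap'],s['force'])
rows([M(-.120,0,.057)],yaw)
snap('wrist','w9'); snap('top','top3')
im=cv2.imread('pics/w9.png'); t=cv2.imread('pics/top3.png')[210:290,335:445]
o=np.zeros((560,640,3),np.uint8); o[:400]=im; o[400:]=cv2.resize(np.pad(t,((0,0),(0,210),(0,0))),None,fx=2,fy=2)[:160,:640]; cv2.imwrite('pics/c9.png',o)
E
```

```text
[ 0.52716344 -0.01143944  0.11964437] 27.85 0.32152596281349854 [0.78556251 0.1832761  0.58025749]
shift [-0.019  0.002  0.418] turn [-0.0001 -0.0002 -0.0002]
```

View pics/c9.png

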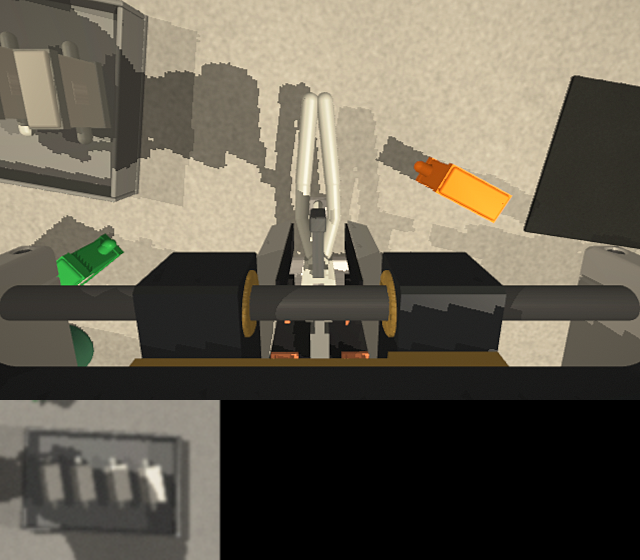

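All four fuses stand in the tray (lower inset), and the tab's top is at about (318,212).

```bash
python3 - <<'E'
from h import *
P=world('w9',(318,212),.073); print(P,M(-.119,0,.073)); P[2]=.057; rows([P],yaw)
E
```

```text
[ 0.52159308 -0.0129466   0.073     ] [ 0.53080517 -0.01057127  0.073     ]
shift [ 0.043 -0.005  0.422] turn [-0.      0.0001 -0.0001]
```

Emit:
{"op": "play_rows", "data": {
  "increments": [
    [[0, 0, 0.2, 0, 0, 0, 0.36], [0, 0, 0.35, 0, 0, 0, 0.36], [0, 0, 0.418, 0, 0, 0, 0.36], [0, 0, 0.418, 0, 0, 0, 0.36], [0, 0, 0.418, 0, 0, 0, 1], [0, 0, 0.418, 0, 0, 0, 1], [0, 0, 0.418, 0, 0, 0, 1], [0, 0, 0.418, 0, 0, 0, 1]]
  ]
}}

```text
time: 28.75
tcp_pos: [0.5283, -0.0121, 0.0577]
ee_rot: [-0.239, 3.13, -0.003]
force: [1.1, -8.4, 2.2]
finger_gap: 0.125
```

Emit:
{"op": "play_rows", "data": {
  "increments": [
    [[0, 0, -0.03, 0, 0, 0, 1], [0, 0, -0.06, 0, 0, 0, 1], [0, 0, -0.09, 0, 0, 0, 1], [0, 0, -0.12, 0, 0, 0, 1], [0, 0, -0.12, 0, 0, 0, 1], [0, 0, -0.12, 0, 0, 0, 1]]
  ]
}}

```text
time: 29.35
tcp_pos: [0.5291, -0.0119, 0.0761]
ee_rot: [-0.239, 3.129, -0.003]
force: [5.8, -9.1, 3.7]
finger_gap: 0.123
```

Emit:
{"op": "play_rows", "data": {
  "increments": [
    [[0, 0, 0, 0, 0, 0, 0.3], [0, 0, 0, 0, 0, 0, 0.17], [0, 0, 0, 0, 0, 0, 0.17], [0, 0, -0.2, 0, 0, 0, 0.17], [0, 0, -0.45, 0, 0, 0, 0.17], [0, 0, -0.7, 0, 0, 0, 0.17], [0, 0, -0.7, 0, 0, 0, 0.17]]
  ]
}}

```text
time: 30.05
tcp_pos: [0.5294, -0.0105, 0.1839]
ee_rot: [-0.24, 3.126, 0.001]
force: [0.4, 0.6, -0.3]
finger_gap: 0.415
```

Emit:
{"op": "play_rows", "data": {
  "increments": [
    [[-0.3, 0, 0, 0, 0, 0, 0.17], [-0.6, 0, 0, 0, 0, 0, 0.17], [-0.84, 0, 0, 0, 0, 0, 0.17], [-0.84, 0, 0.3, 0, 0, 0, 0.17], [-0.84, 0, 0.45, 0, 0, 0, 0.17], [-0.84, 0, 0.45, 0, 0, 0, 0.17]]
  ]
}}

```text
time: 30.65
tcp_pos: [0.6499, 0.0089, 0.1085]
ee_rot: [0.241, -3.127, 0.0]
force: [-0.1, -0.4, 0.4]
finger_gap: 0.418
```

```bash
python3 - <<'E'
from h import *
p,q,s=st(); print(p,s['time'],s['finger_gap'],s['force'])
rows([M(.004,0,.032)],yaw)
snap('wrist','w10')
E
```

```text
[0.64992169 0.00890508 0.10845411] 30.65 0.41785944231942546 [-0.14208783 -0.37445088  0.39276853]
shift [-0.018 -0.007  0.51 ] turn [ 0.     -0.0009  0.    ]
```

View pics/w10.png

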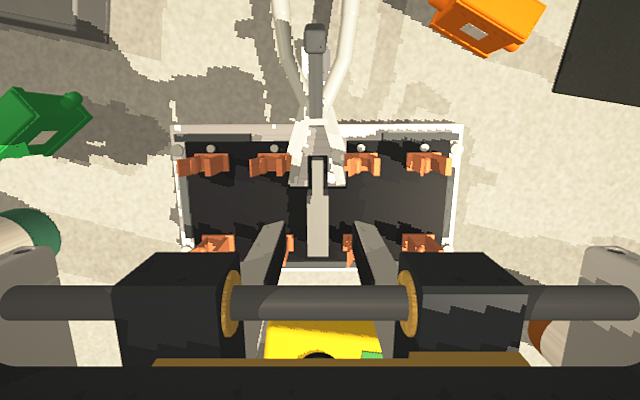

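The pliers are open: the handles are spread at (280,40)/(350,40) and the jaws are clear of the lug. The lug lies at (308–328,165–255) between the fingers. Grasp it and lift.

Emit:
{"op": "play_rows", "data": {
  "increments": [
    [[-0.018, -0.007, 0.2, 0, 0, 0, 0.17], [-0.018, -0.007, 0.4, 0, 0, 0, 0.17], [-0.018, -0.007, 0.477, 0, 0, 0, 0.17], [-0.018, -0.007, 0.477, 0, 0, 0, 0.17], [-0.018, -0.007, 0.477, 0, 0, 0, 1], [-0.018, -0.007, 0.477, 0, 0, 0, 1], [-0.018, -0.007, 0.477, 0, 0, 0, 1], [-0.018, -0.007, 0.477, 0, 0, 0, 1], [-0.018, -0.007, 0.477, 0, 0, 0, 1]]
  ]
}}

```text
time: 31.6
tcp_pos: [0.6553, 0.0083, 0.0417]
ee_rot: [-0.241, 3.131, 0.0]
force: [-2.6, 0.4, 9.1]
finger_gap: 0.17
```

Emit:
{"op": "play_rows", "data": {
  "increments": [
    [[0, 0, -0.06, 0, 0, 0, 1], [0, 0, -0.12, 0, 0, 0, 1], [0, 0, -0.25, 0, 0, 0, 1], [0, 0, -0.45, 0, 0, 0, 1], [0, 0, -0.65, 0, 0, 0, 1], [0, 0, -0.78, 0, 0, 0, 1], [0, 0, -0.78, 0, 0, 0, 1]]
  ]
}}

```text
time: 32.3
tcp_pos: [0.6558, 0.008, 0.1606]
ee_rot: [-0.24, 3.128, 0.0]
force: [1.5, 0.5, -6.7]
finger_gap: 0.167
```

```bash
python3 - <<'E'
from h import *
p,q,s=st(); print(p,s['time'],s['finger_gap'],s['force'],s['wrist_torque'])
m=np.array([.4625+.004,.309,.15]); rows([m],0.)
q1=yawdown(np.pi); print('if turned first', (q1.inv().apply(m-p)/.15).round(3))
E
```

```text
[0.65579135 0.00795164 0.16063854] 32.3 0.1674861815586651 [ 1.50267515  0.50316035 -6.72917759] [ 0.0494595  -0.08567883  0.01411635]
shift [0.941 2.176 0.067] turn [0.     0.0006 0.0244]
if turned first [1.262 2.007 0.071]
```

Emit:
{"op": "play_rows", "data": {
  "increments": [
    [[0.25, 0.05, 0, 0, 0, 0, 1], [0.5, 0.15, 0, 0, 0, 0, 1], [0.75, 0.25, 0, 0, 0, 0, 1], [0.9, 0.3, 0, 0, 0, 0, 1], [0.9, 0.3, 0, 0, 0, 0, 1]]
  ]
}}

```text
time: 32.8
tcp_pos: [0.511, 0.0327, 0.1566]
ee_rot: [0.242, -3.129, -0.002]
force: [1.2, -0.0, -6.8]
finger_gap: 0.169
```

Emit:
{"op": "play_rows", "data": {
  "increments": [
    [[0, 0.25, 0, 0, 0, 0, 1], [0, 0.5, 0, 0, 0, 0, 1], [0, 0.75, 0, 0, 0, 0, 1], [0, 0.94, 0, 0, 0, 0, 1], [0, 0.94, 0, 0, 0, 0, 1]]
  ]
}}

```text
time: 33.3
tcp_pos: [0.4918, 0.1753, 0.1566]
ee_rot: [0.249, -3.13, -0.001]
force: [1.2, -1.0, -7.4]
finger_gap: 0.167
```

Emit:
{"op": "play_rows", "data": {
  "increments": [
    [[0, 0.25, 0, 0, 0, 0.006, 1], [0, 0.5, 0, 0, 0, 0.012, 1], [0.03, 0.75, 0, 0, 0, 0.018, 1], [0.041, 0.936, 0, 0, 0, 0.0244, 1], [0.041, 0.936, 0, 0, 0, 0.0244, 1], [0.041, 0.936, 0, 0, 0, 0.0244, 1], [0.041, 0.936, 0, 0, 0, 0.0244, 1]]
  ]
}}

```text
time: 34.0
tcp_pos: [0.4658, 0.3077, 0.1571]
ee_rot: [-0.002, -3.141, 0.002]
force: [-0.0, -0.3, -5.8]
finger_gap: 0.169
```

```bash
python3 - <<'E'
from h import *
p,q,s=st(); print(p,q.as_matrix().round(3),s['time'],s['finger_gap'],s['force'])
rows([[.4665,.309,.15]],0.)
snap('wrist','w11'); snap('side','side3'); d=cv2.imread('pics/w11.png'); b=cv2.imread('pics/side3.png')[130:400,180:440]
o=np.zeros((600,640,3),np.uint8); o[:400]=d; b=cv2.resize(b,(193,200)); o[400:,:193]=b; cv2.imwrite('pics/c11.png',o)
E
```

```text
[0.46578005 0.30766643 0.1570894 ] [[-1.     0.001 -0.   ]
 [ 0.001  1.    -0.001]
 [ 0.    -0.001 -1.   ]] 34.0 0.16924891822915014 [-0.01404187 -0.3137075  -5.84187195]
shift [-0.005  0.009  0.047] turn [-0.0002 -0.0001 -0.0002]
```

View pics/c11.png

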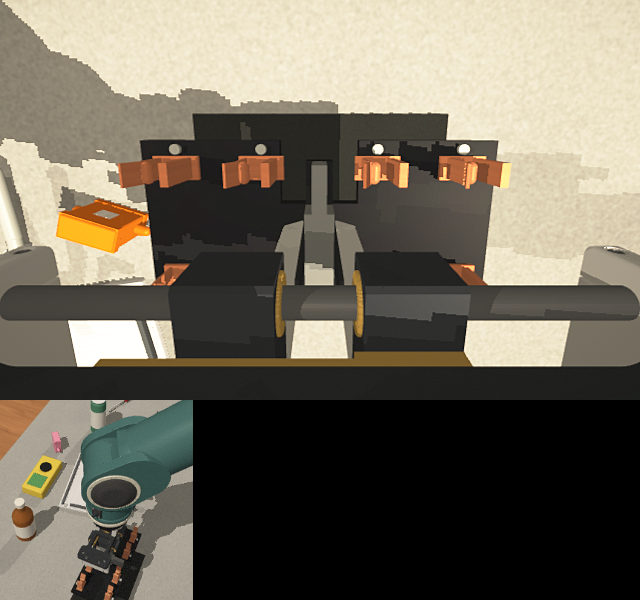

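The strip hangs level over the mat. The mat's near edge runs (193,114)–(447,113) and the strip's near edge (142,141)–(497,141).

```bash
python3 - <<'E'
from h import *
print([world('w11',uv,.003).round(4) for uv in [(193,114),(447,113)]])
print([world('w11',uv,.1355).round(4) for uv in [(142,141),(497,141)]])
p=st()[0]; print(pix('w11',[[p[0]-.054,p[1]+.105,.1355],[p[0]-.054,p[1]-.105,.1355]]))
E
```

```text
[array([0.3918, 0.185 , 0.003 ]), array([0.3909, 0.432 , 0.003 ])]
[array([0.4102, 0.2049, 0.1355]), array([0.4102, 0.4109, 0.1355])]
[[500.05964873 143.86272746]
 [138.86142051 143.91159887]]
```

Emit:
{"op": "play_rows", "data": {
  "increments": [
    [[0, 0, 0.2, 0, 0, 0, 1], [0, 0, 0.45, 0, 0, 0, 1], [0, 0, 0.65, 0, 0, 0, 1], [0, 0, 0.74, 0, 0, 0, 1], [0, 0, 0.78, 0, 0, 0, 1], [0, 0, 0.79, 0, 0, 0, 1], [0, 0, 0.79, 0, 0, 0, 1]]
  ]
}}

```text
time: 34.8
tcp_pos: [0.4661, 0.3094, 0.0401]
ee_rot: [-0.0, 3.14, 0.001]
force: [0.2, 0.4, -6.2]
finger_gap: 0.17
```

Emit:
{"op": "play_rows", "data": {
  "increments": [
    [[0, 0, 0.01, 0, 0, 0, 1], [0, 0, 0.02, 0, 0, 0, 1], [0, 0, 0.025, 0, 0, 0, 1], [0, 0, 0.025, 0, 0, 0, 1], [0, 0, 0.025, 0, 0, 0, 1]]
  ]
}}

```text
time: 35.3
tcp_pos: [0.4659, 0.3094, 0.0357]
ee_rot: [-0.0, 3.141, 0.001]
force: [2.4, 0.7, 0.8]
finger_gap: 0.172
```

Force shows contact with the mat (the weight is off). Release, rise, and move clear.

Emit:
{"op": "play_rows", "data": {
  "increments": [
    [[0, 0, 0, 0, 0, 0, 0.6], [0, 0, 0, 0, 0, 0, 0.35], [0, 0, 0, 0, 0, 0, 0.17], [0, 0, 0, 0, 0, 0, 0.17], [0, 0, -0.15, 0, 0, 0, 0.17], [0, 0, -0.4, 0, 0, 0, 0.17], [0, 0, -0.7, 0, 0, 0, 0.17], [0, 0, -1, 0, 0, 0, 0.17], [0, 0, -1, 0, 0, 0, 0.17]]
  ]
}}

```text
time: 36.2
tcp_pos: [0.4675, 0.3103, 0.1907]
ee_rot: [0.0, 3.136, 0.008]
force: [1.0, 0.4, -0.8]
finger_gap: 0.414
```

Emit:
{"op": "play_rows", "data": {
  "increments": [
    [[0.2, -0.3, -0.3, 0, 0, 0, 0.17], [0.2, -0.6, -0.3, 0, 0, 0, 0.17], [0.2, -0.9, -0.3, 0, 0, 0, 0.17], [0.2, -1, -0.3, 0, 0, 0, 0.17], [0.2, -1, -0.3, 0, 0, 0, 0.17]]
  ]
}}

```text
time: 36.7
tcp_pos: [0.4354, 0.1565, 0.2306]
ee_rot: [0.006, 3.141, 0.001]
force: [0.4, 0.7, -0.5]
finger_gap: 0.414
```

Emit:
{"op": "play_rows", "data": {
  "increments": [
    [[0.1, -0.3, 0, 0, 0, 0, 0.17], [0.2, -0.6, 0, 0, 0, 0, 0.17], [0.2, -0.9, 0, 0, 0, 0, 0.17], [0.2, -1, 0, 0, 0, 0, 0.17], [0.2, -1, 0, 0, 0, 0, 0.17]]
  ]
}}

```text
time: 37.2
tcp_pos: [0.4055, 0.008, 0.2304]
ee_rot: [0.004, 3.141, 0.0]
force: [-0.5, 0.5, 0.1]
finger_gap: 0.411
```

```bash
python3 - <<'E'
from h import *
p,q,s=st(); print(p,s['time'])
snap('top','top9'); snap('side','side9')
a=cv2.imread('pics/top9.png')[110:300,130:480]; b=cv2.imread('pics/side9.png')[90:400,190:460]
a=cv2.resize(a,(525,285)); b=cv2.resize(b,(270,310))
o=np.zeros((310,795,3),np.uint8); o[:285,:525]=a; o[:,525:]=b; cv2.imwrite('pics/c99.png',o)
E
```

```text
[0.4055366  0.0079974  0.23037149] 37.2
```

View pics/c99.png

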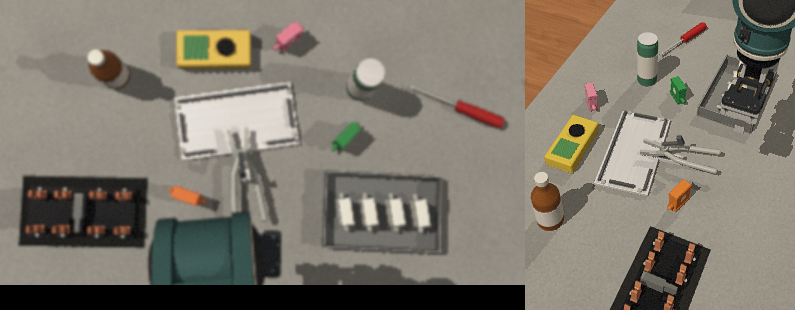

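The last picture shows the strip flat and central on the mat, all four fuses in the tray, the pliers open and the bystanders where they were. Handing in.

```bash
python3 -c "
from rig import robot
print(robot.close_job())"
```

```text
the job is handed in; nothing more can be done
None
```

The job is done and handed in at about 37 s of the 210 s allowed.

- **Pliers locked:** I squeezed the handles until they stayed shut. The wrist view showed them together after I let go.
- **Fuses:** All four were there. I pulled each one straight up with the pliers locked and stood it in the tray.
- **Pliers opened:** I pulled up the release tab, and the next view showed the handles spread and the jaws clear of the lug.
- **Strip:** I lifted it by the lug and laid it lengthwise on the mat. Before lowering, it measured within about 2 mm of the mat's middle.

The last top and side pictures showed the strip flat on the mat and all four fuses upright in the tray. The pliers were open, and the bottle, spray can, meter, screwdriver and look-alikes appeared unmoved.

Two readings were slightly off, with no effect visible in the pictures:
- **Lug grasp:** The gripper stopped about 5 mm higher than I commanded, with 9 N on it, but the strip lifted cleanly.
- **Release tab:** There was a side force of about 9 N while I pinched the tab.

The automatic tray check failed once because the arm's shadow confused it, so I judged the tray by eye and from its rim corners. I saw no tray knock or grip slip.

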